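Feed a steel roller up the track and over the rocker with the paddle

TASK

Take the leaning paddle from its slanted rest and, touching the roller with nothing but the paddle, push it slowly and gently up the track, in under the guard plate, until its weight tips the rocker and it runs down into the catch cradle. Then stand the paddle back in its rest as you found it, and leave the other things on the board where they lie.

Things in the scene. Friction and masses are not known exactly. Their poses are not given: they have to be found in the camera images.
- jig: Fixed roller jig on a 320 x 110 mm board. +x = travel, +y = across, z up; origin under the rocker's pivot, at the board's underside. Steel rails 8 wide at y +-15; their top is 36 mm up at the dip x=-140 (roller starts here), rises at 5 deg to 45 at x=-34, then on the rocker 48 at x=0. Behind the dip it rises at 12 deg to x=-190. Side walls at y +-25 stand 10 above the rails.
- pivot (a point): Point on the rail line over the rocker's pivot, 48 mm above the jig's origin; its axes are the jig's. Grey upright guard plate across the track: from 40 to 34 mm before the pivot, 104 wide, underside 157 mm above the jig's origin, top 240, on two posts at y +-47. Nothing tall stands behind the dip. Only the leaning handle fits in under the plate: keep the gripper tilted back, 20 to 45 deg.
- rocker (a joint): Two-railed tipping tray on the pivot, from x=-31 to +48 mm of the jig, in line with the track at 0. The value grows as the exit end drops, to 0.42 rad. A tail weight holds it at 0 and brings it back; it tips when the roller's centre is 8 to 13 mm past the pivot, its tail then rises up to 13 mm until the roller has left.
- roller: Plain steel roller, 40 mm diameter, 46 long, 0.2 to 0.31 kg; origin at its centre, its own y is its axis (across the track). It rolls freely, back down the slope if let go. Starts in the dip, 139 mm before the pivot, its centre 56 mm above the jig's origin.
- catch (a point): Where the roller's centre rests in the V of the catch cradle: 78 mm past the pivot, 43 mm above the jig's origin. End stop at x=115 mm of the jig.
- paddle: Loose paddle, 90 g. Origin under the middle of the upright blade: blade 6 (x) x 40 (y) x 30 (z) mm, +x the pushing side. A wooden handle 22 wide (y), 14 thick, 112 long rises from 24 mm above the origin, leaning back 40 deg: along (-0.643, 0, 0.766). Grip it across its width, 75 to 100 mm up the handle (at 90: x=-58, z=93).
- rest: Fixed wooden rest, 110 x 74 mm, origin at its underside, axes as the paddle's when that stands in it (paddle origin at 0, 0, 8 mm). Sloping toe strip ahead of the blade (1 to 2 mm clear at the foot), cheeks 16 mm high at y +-24 beside it, a prop under the handle at 42 to 58 mm along it. Lift the paddle 40 mm straight up to clear it.
- tape_roll: Bystander: roll of tan tape lying flat, 100 mm across, 25 high; origin under its centre.
- pliers: Bystander: red-handled pliers lying flat, 178 x 64 x 17 mm; origin under the middle.
- nut: Bystander: large steel hex nut, 35 x 30 x 16 mm; origin under its centre.
- carton: Bystander: small brown carton, 58 x 64 x 46 mm; origin under its centre. All bystanders, the jig and the rest stand on a fixed plywood board 145 mm above the work surface (x 310 to 650, y -325 to +335 mm).

How it is judged:
On the way, in this order (a step that is already met when the one before it is completed fails the run):
1. the paddle is lifted out of its rest (z of paddle in the frame of rest above 0.035 m), for 0.1 s.
2. the paddle is pushing the roller up the slope (x of roller in the frame of jig between -0.11 and -0.01 m and contact force between paddle and roller above 0.02 N), for 0.05 s.
3. the roller's weight tips the rocker (x of roller in the frame of jig between 0 and 0.06 m and value of joint rocker above 0.2 rad), for 0.02 s.
4. the roller lies in the catch cradle (distance between roller and catch below 0.012 m and linear speed of roller below 0.05 m/s), for 0.2 s.
At the end, for the whole second after the job is handed in: The roller lies still in the catch cradle (within 12 mm), the rocker is back up (under 0.06 rad), and the paddle stands released and still in its rest: within 15 mm along, 12 mm across and 12 mm in height of where it stood, tilted under 0.2 rad, turned under 0.3 rad (distance between roller and catch below 0.012 m and linear speed of each of roller, paddle below 0.03 m/s and value of joint rocker below 0.06 rad and x of paddle in the frame of rest between -0.015 and 0.015 m and y of paddle in the frame of rest between -0.012 and 0.012 m and z of paddle in the frame of rest between 0 and 0.02 m and angle between paddle's own z axis and vertical below 0.2 rad and angle between the x axis of paddle and the x axis of rest, either way round below 0.3 rad); the robot touches nothing.
It fails at once if the gripper or arm touches the roller (contact force between any of the fingers, the arm and roller above 0.3 N).
It fails at once if the roller is knocked or thrown along the track (over 0.4 m/s before the pivot) (x of roller in the frame of jig below 0 m and linear speed of roller above 0.4 m/s).
It fails at once if the roller is jammed hard against something with the paddle (over 20 N) (contact force between paddle and roller above 20 N).
It fails at once if another thing on the board is moved by more than 3 cm (distance of any of tape_roll, pliers, nut, carton from where it was at the start of the episode above 0.03 m).
It also fails if it takes over 64 s, if anything falls off the work surface, if the arm or the gripper's body presses on something with over 40 N, if the wrist force passes 120 N, or if a joint passes its speed limit or range.

ROBOT

A 6-joint arm with a two-finger parallel gripper is mounted at the origin on the work surface; the furniture and walls round the work are solid. World frame = base frame: x ahead of the robot, y to its left, z up, the work surface at z = 0. Lengths are in m, angles in rad, forces in N, time in s.
With the tool pointing down it reaches from about 0.375 to 0.9 m from the base axis. Payload 3.1 kg.
Tool frame: the origin (TCP) lies midway between the tips of the shut fingers; the grasp point (between the pads) lies 19 mm behind it; z points along the fingers, y is the line along which they close (so a half turn about z gives the same grasp; the last joint's range is limited). The gripper opens to 85 mm and grips with 20 to 120 N. Pads are 22 mm wide; open, the fingers measure 114 mm over their backs; the gripper's body (76 mm by 85 mm) begins 54 mm behind the grasp point. The pads swing forward as they close: fully open they stand 13 mm farther back than shut.
Start: joints at [0.998, 0.527, 1.433, -0, 1.181, -0.178], TCP at [0.24, 0.577, 0.231] pointing down, gripper open.
Joint ranges: [-3.08, 3.08], [-0.75, 2.2], [0.22, 2.44], [-1.43, 4.57], [0, 2.65], [-2.85, 2.85]. Speed limits (rad/s): [2.79, 2.79, 3.14, 3.14, 3.14, 3.14].

INTERFACE

Orientations are given as a unit quaternion [x, y, z, w].
In Python, from station import manip gives the robot as it stands.
- The arm moves only by the tool step_arm, never from a script. Its argument "targets" is text: rows parted by semicolons, each of 4 numbers parted by spaces: the shift along the tool's x, y, z in mm, then the turn about the tool's z in degrees. A call has 1 to 12 rows; each row is the pose to reach, as a shift and turn from the pose commanded when the call began, along the tool's axes at that moment; what a row does not reach only later rows make up. A row lasts 1/10 s, in which the tool goes at most 50 mm and 8.59 degrees, less where a joint would pass 70% of its speed; a pose out of reach is approached as far as the arm can. A call with a gripper value outside its range is refused whole. "gripper" is the closure, from 0 (fully open) to 1 (shut), set as the call begins (left out, the last holds). The fingers move at their own pace and stop on an object; "squeeze" is the grip in N (left out, the last holds). Time passes only in rows, so rows that repeat a pose let the fingers close. It gives the time, the measured TCP pose, the force, the opening and the grip force at its end, in the units of the state.
- manip.sense(): the state, without advancing time (a new reading comes with each control period).
- manip.snapshot(name): name is "scene" or "top"; returns the picture (384x512x3 uint8, red, green, blue); there is no depth.
- manip.get_calibration(name): a dict with "fov_y" (degrees; the focal length in pixels is half the picture's height over the tangent of half this angle, whatever the lens; pixels are square), "cx", "cy" (the principal point, pixels), "extrinsics" (4x4, takes a point from camera to world coordinates). Camera axes: x right, y down, z forward; pixel columns grow to the right and rows downward; lengths in m; the calibration is good to about 2 mm. A picture is of the moment at which its call begins. get_calibration takes no time and is no camera call.
- manip.sign_off(): hands the job in; it is judged then, once.
Trained networks look in the newest picture that a camera, given by its name, has taken for a name from the list of things; names that differ only in an ending like _2 or _b are one class to them, and where a whole thing is asked for, a point or a joint stands for the part that bears it (a point fixed in the world has none). Each returns a list of dicts, best first, with "p" (0 to 1); they miss things now and then, are a little off and sometimes report something else, mostly with a low value. They report only what shows in the picture. A call takes as long as a camera call.
- manip.recognise(camera, query): "position" ([column, row] in pixels, amid what is visible of it).
- manip.masks_of(camera, query): "pixels" (384x512 bool, what is visible of it) and "position" ([column, row] in pixels, amid what is visible of it).
- manip.mark_of(camera, query): "position" ([column, row] in pixels: a listed point, or the origin of a listed thing).
The state is a dict: "t": time; "q": joint angles; "qd": joint speeds; "tau": joint torques, N m; "tcp_pos": TCP position; "tool_rot": TCP orientation; "force": force on the tool from outside, world axes, zero at the start; "ft_torque": the same for the moment, N m; "finger_gap": opening from 0.0 (shut) to 1.0 (fully open); "gripper_force": force on a finger pad.
Only numpy, scipy, OpenCV 4.12 (cv2) and the standard library are available. Lean on these libraries where they do the work, as an engineer would, in place of code of your own. Each camera call takes 0.05 s, during which the arm holds its last target. There are 200 camera calls.

## Working session

There is one attempt and no reset: what is moved stays moved. The work goes in short steps, Python scripts to look and compute and a tool call to move; the robot and the scene stay as the last step left them, time stands still between calls to the robot, and variables do not carry over. Pictures are saved under pics/ and viewed, at most 10 in all, crops included, and the job is handed in when it is done.

Besides the shell and the picture viewer there is one more tool, called after ">>>" in YAML: its name, and indented under it one key for each argument. step_arm: Moves the arm, as the interface text tells. Its arguments: {"type":"object","properties":{"targets":{"type":"string"},"gripper":{"type":"number"},"squeeze":{"type":"number"}},"required":["targets"]}

```bash
ls; mkdir -p pics; python3 - <<'E'
from station import manip
import cv2, numpy as np
np.set_printoptions(precision=4,suppress=True)
s=manip.sense(); print({k:np.round(v,3) if not isinstance(v,dict) else v for k,v in s.items()})
for c in("scene","top"):
    im=manip.snapshot(c); cv2.imwrite(f"pics/{c}0.png",im[...,::-1])
    k=manip.get_calibration(c); print(c,k["fov_y"],k["cx"],k["cy"]); print(np.array(k["extrinsics"]))
    for n in("jig","pivot","roller","catch","paddle","rest","tape_roll","pliers","nut","carton"):
        try:
            r=manip.mark_of(c,n); print(n,[(np.round(d["position"],1).tolist(),round(d["p"],2)) for d in r[:3]])
        except Exception as e: print(n,e)
E
```

```text
pics
{'t': np.float64(0.0), 'q': array([ 0.998,  0.529,  1.434, -0.   ,  1.181, -0.179]), 'qd': array([-0.001,  0.   , -0.001, -0.   , -0.   ,  0.001]), 'tau': array([  0.   , -44.236, -17.803,  -0.   ,   0.009,   0.   ]), 'tcp_pos': array([0.24 , 0.576, 0.23 ]), 'tool_rot': array([ 0.196,  0.981, -0.001, -0.   ]), 'force': array([0.547, 0.306, 0.493]), 'ft_torque': array([-0.026,  0.046, -0.001]), 'gripper_force': np.float64(0.0), 'finger_gap': np.float64(0.998)}
scene 42.30283327258622 264.7626466019813 197.51179022688757
[[ 0.8586 -0.3717  0.3532  0.015 ]
 [-0.5125 -0.6403  0.5721 -0.747 ]
 [ 0.0135 -0.6722 -0.7402  1.2211]
 [ 0.      0.      0.      1.    ]]
jig [([299.0, 254.1], 0.6), ([220.2, 179.0], 0.56)]
pivot [([299.9, 244.3], 0.89)]
roller [([264.2, 212.0], 0.56), ([318.3, 261.3], 0.48)]
catch [([319.8, 265.1], 0.94)]
paddle [([222.9, 171.3], 0.78)]
rest [([217.8, 177.2], 0.69), ([316.8, 262.6], 0.36)]
tape_roll [([266.5, 290.4], 0.74)]
pliers [([220.4, 235.4], 0.73)]
nut [([188.3, 193.4], 0.42)]
carton [([254.3, 148.7], 0.75)]
top 51.58033720882909 254.67377171777574 196.61853037751146
[[ 0.0214 -0.9941  0.1059  0.3947]
 [-0.9994 -0.0185  0.0284  0.0082]
 [-0.0263 -0.1065 -0.994   1.1045]
 [ 0.      0.      0.      1.    ]]
jig [([328.3, 188.7], 0.89)]
pivot [([155.4, 148.4], 0.7), ([330.5, 194.5], 0.62), ([178.7, 211.8], 0.29)]
roller [([272.3, 200.1], 0.76)]
catch [([363.3, 191.2], 0.71), ([155.6, 150.0], 0.5)]
paddle [([176.1, 212.5], 0.71)]
rest [([182.4, 212.1], 0.96)]
tape_roll [([353.3, 254.0], 0.88)]
pliers [([253.2, 253.0], 0.87)]
nut [([174.2, 260.8], 0.63), ([254.1, 249.9], 0.35)]
carton [([156.6, 150.7], 0.83)]
```

View pics/scene0.png

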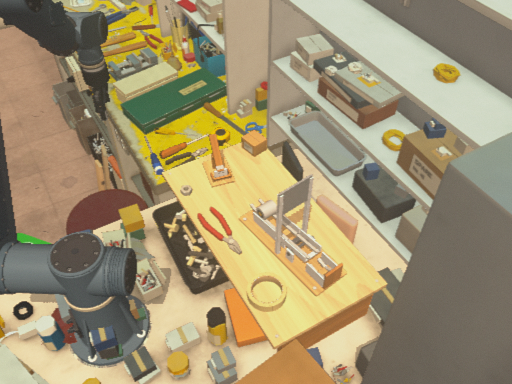

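View pics/top0.png

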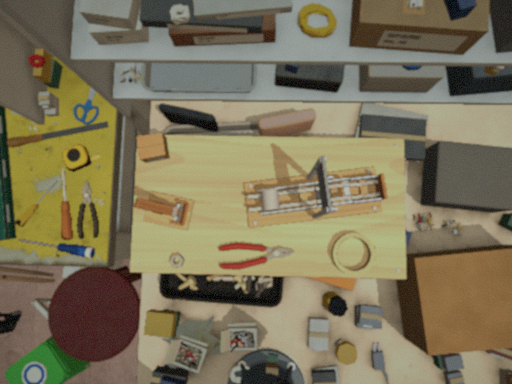

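```bash
cat > h.py <<'E'
from station import manip
import cv2, numpy as np
from scipy.optimize import least_squares
from scipy.spatial.transform import Rotation as R
np.set_printoptions(precision=4,suppress=True)
C={}
for c in("scene","top"):
    k=manip.get_calibration(c); f=192/np.tan(np.radians(k["fov_y"])/2); C[c]=(f,k["cx"],k["cy"],np.linalg.inv(np.array(k["extrinsics"])))
def proj(c,p):
    f,cx,cy,T=C[c]; q=T[:3,:3]@np.asarray(p,float)+T[:3,3]; return np.array([cx+f*q[0]/q[2],cy+f*q[1]/q[2]])
def back(c,px,z):
    f,cx,cy,T=C[c]; E=np.linalg.inv(T); d=E[:3,:3]@np.array([(px[0]-cx)/f,(px[1]-cy)/f,1]); o=E[:3,3]; return o+d*(z-o[2])/d[2]
def tri(a,b):
    r=least_squares(lambda p:np.r_[proj("scene",p)-a,proj("top",p)-b],[.45,0,.2]); return r.x,np.sqrt(np.mean(r.fun**2))
E
python3 - <<'E'
from h import *
M=dict(jig=((299,254.1),(328.3,188.7)),pivot=((299.9,244.3),(330.5,194.5)),roller=((264.2,212),(272.3,200.1)),catch=((319.8,265.1),(363.3,191.2)),paddle=((222.9,171.3),(176.1,212.5)),rest=((217.8,177.2),(182.4,212.1)),nut=((188.3,193.4),(174.2,260.8)),carton=((254.3,148.7),(156.6,150.7)),tape=((266.5,290.4),(353.3,254)),pliers=((220.4,235.4),(253.2,253)))
for n,(a,b) in M.items(): print(n,*tri(a,b))
for n in("rest","paddle"):
  for c in("top","scene"):
    manip.snapshot(c); r=manip.masks_of(c,n)[0]; m=r["pixels"]; 
    ys,xs=np.nonzero(m); P=np.array([back(c,(x,y),.155)[:2] for x,y in zip(xs,ys)])
    q=cv2.minAreaRect(P.astype(np.float32)*1000); print(n,c,r["p"],m.sum(),q)
im=cv2.imread("pics/top0.png"); 
a=cv2.resize(im[185:235,125:205],(640,400),interpolation=cv2.INTER_CUBIC); b=cv2.resize(im[150:235,235:395],(800,425),interpolation=cv2.INTER_CUBIC)
s=cv2.imread("pics/scene0.png"); d=cv2.resize(s[125:195,195:275],(640,560),interpolation=cv2.INTER_CUBIC)
cv2.imwrite("pics/a.png",a);cv2.imwrite("pics/b.png",b);cv2.imwrite("pics/d.png",d)
E
```

```text
jig [ 0.5122 -0.1387  0.1455] 2.4672707736874138
pivot [ 0.4996 -0.1394  0.1952] 0.06965860310818038
roller [ 0.4799 -0.0044  0.1994] 1.5229907364492228
catch [ 0.5092 -0.2154  0.1899] 0.05869421399559467
paddle [0.4556 0.2177 0.1749] 1.1148802494293162
rest [0.4498 0.2101 0.1597] 1.9509264029554823
nut [0.3411 0.2267 0.1322] 1.2853777888372966
carton [0.6059 0.2799 0.1488] 0.0137302076671763
tape [ 0.3648 -0.1974  0.1645] 0.02406146215947462
pliers [0.3592 0.0376 0.1267] 0.49366984679973347
rest top 0.76 1064 ((459.259521484375, 242.69842529296875), (111.62278747558594, 76.18814086914062), 79.3732681274414)
rest scene 0.84 462 ((456.7812805175781, 242.56649780273438), (123.95413208007812, 75.2086410522461), 79.15172576904297)
paddle top 0.87 494 ((464.2291259765625, 271.00482177734375), (115.2789077758789, 39.54338455200195), 79.74803924560547)
paddle scene 0.8 384 ((488.646240234375, 310.7738342285156), (199.48252868652344, 39.84462356567383), 69.12062072753906)
```

View pics/a.png

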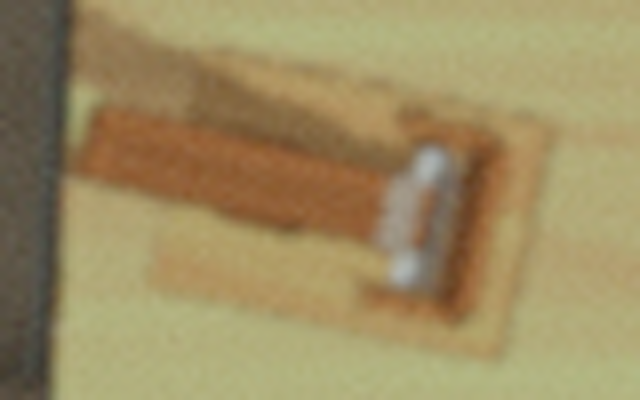

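View pics/b.png

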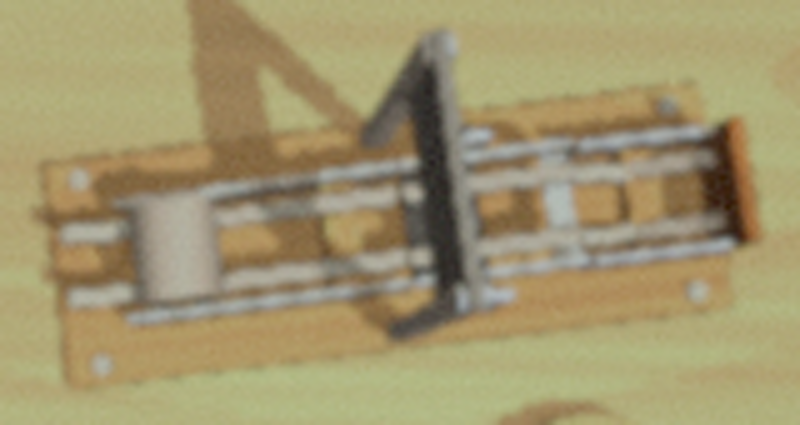

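View pics/d.png

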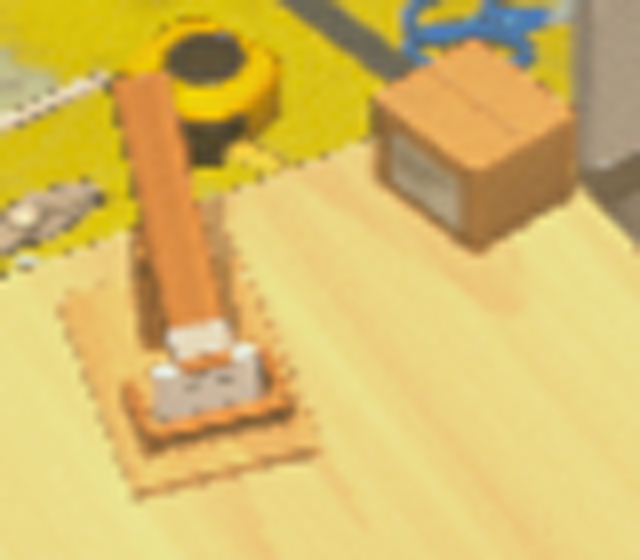

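```bash
python3 - <<'E'
from h import *
A=lambda X,Y:(125+(X+.5)/8-.5,185+(Y+.5)/8-.5)
B=lambda X,Y:(235+(X+.5)/5-.5,150+(Y+.5)/5-.5)
D=lambda X,Y:(195+(X+.5)/8-.5,125+(Y+.5)/8-.5)
def ang(v): return np.degrees(np.arctan2(v[1],v[0]))
t=lambda f,X,Y,z:back("top",f(X,Y),z)
tr,br,bl=[t(A,*p,.153) for p in((548,118),(503,355),(150,285))]
print("rest corners",tr,br,bl,np.linalg.norm(tr-br),np.linalg.norm(br-bl),"yaw",ang(br-bl),ang(tr-br)-90)
b1,b2=t(A,432,160,.183),t(A,405,272,.183); print("blade top",b1,b2,np.linalg.norm(b1-b2),"yaw",ang(b1-b2)-90,"mid",(b1+b2)/2)
h1,h2=t(A,95,105,.267),t(A,75,180,.267); print("handle end",h1,h2,np.linalg.norm(h1-h2),"mid",(h1+h2)/2, "yaw", ang((b1+b2)/2-(h1+h2)/2))
s=lambda X,Y,z:back("scene",D(X,Y),z)
c1,c2=s(150,370,.183),s(262,348,.183);print("scene blade",c1,c2,np.linalg.norm(c1-c2),(c1+c2)/2)
e=[s(*p,.153) for p in((60,300),(137,495),(318,452))];print("scene rest corners",*e,np.linalg.norm(e[1]-e[2]))
e=[s(*p,.267) for p in((117,85),(167,72))];print("scene handle end",*e,np.linalg.norm(e[1]-e[0]),(e[0]+e[1])/2)
for z in(.145,.155):
    TL,BL,BR,TR=[t(B,*p,z) for p in((42,162),(68,385),(730,303),(695,85))]
    print("jig",z,TL,BL,BR,TR,np.linalg.norm(TL-TR),np.linalg.norm(TL-BL),"yaw",ang(TR-TL),ang(BR-BL),ang(TL-BL)-90,ang(TR-BR)-90,"c",(TL+BL+BR+TR)/4)
print("roller",t(B,176,246,.201),"mark",back("top",(272.3,200.1),.201),back("scene",(264.2,212),.201))
w1,w2=t(B,128,320,.191),t(B,735,243,.191);print("wall yaw",ang(w2-w1),w1,w2)
p1,p2=t(B,443,35,.385),t(B,475,300,.385);print("plate",p1,p2,np.linalg.norm(p1-p2),ang(p1-p2)-90)
E
```

```text
rest corners [0.4868 0.1843 0.153 ] [0.4152 0.1951 0.153 ] [0.434  0.3028 0.153 ] 0.07245474140230582 0.10936485718298565 yaw -99.9052586508478 -98.60465505959762
blade top [0.471  0.2123 0.183 ] [0.4381 0.2189 0.183 ] 0.03353479001519696 yaw -101.24338039305268 mid [0.4545 0.2156 0.183 ]
handle end [0.477  0.2848 0.267 ] [0.4568 0.2891 0.267 ] 0.020629192144498293 mid [0.4669 0.287  0.267 ] yaw -99.86778619352312
scene blade [0.4331 0.2238 0.183 ] [0.4745 0.2133 0.183 ] 0.042649587707264444 [0.4538 0.2185 0.183 ]
scene rest corners [0.4325 0.3037 0.153 ] [0.4113 0.1955 0.153 ] [0.4798 0.1814 0.153 ] 0.06992909950613013
scene handle end [0.4558 0.2835 0.267 ] [0.4749 0.2808 0.267 ] 0.019298561778432248 [0.4654 0.2822 0.267 ]
jig 0.145 [0.5323 0.0649 0.145 ] [0.424  0.0497 0.145 ] [ 0.4698 -0.2674  0.145 ] [ 0.5757 -0.2518  0.145 ] 0.31966859097897843 0.10938143165885666 yaw -82.20519763808396 -81.78086409821111 -82.00674700732381 -81.62584538264406 c [ 0.5005 -0.1011  0.145 ]
jig 0.155 [0.5309 0.0644 0.155 ] [0.4237 0.0493 0.155 ] [ 0.469  -0.2645  0.155 ] [ 0.5738 -0.2491  0.155 ] 0.3163368801340412 0.10824141567863 yaw -82.20519763808394 -81.78086409821111 -82.00674700732381 -81.625845382644 c [ 0.4994 -0.1     0.155 ]
roller [ 0.4867 -0.0006  0.201 ] mark [ 0.4838 -0.0063  0.201 ] [ 0.4732 -0.0033  0.201 ]
wall yaw -81.63364200937858 [0.453  0.0208 0.191 ] [ 0.4939 -0.2567  0.191 ]
plate [ 0.5475 -0.0952  0.385 ] [ 0.4504 -0.1071  0.385 ] 0.09787353092990483 -83.06897995532728
```

```bash
cat >> h.py <<'E'
def mv(p,yaw):
    "shift (mm) and turn (deg) from the present pose to TCP p, tool-y at world yaw (deg, mod 180)"
    s=manip.sense(); Q=R.from_quat(s["tool_rot"]).as_matrix(); d=Q.T@(np.asarray(p)-s["tcp_pos"])*1000
    y=np.degrees(np.arctan2(Q[1,1],Q[0,1])); t=-((yaw-y+90)%180-90)
    print("t",round(float(s["t"]),2),"tcp",s["tcp_pos"]*1000,"yaw",round(y,2),"tilt",np.degrees(np.arccos(-Q[2,2])).round(2),"shift",d.round(1),"turn",round(t,1),"q",np.round(s["q"],2))
P0=np.array([.454,.216]); YP=-100.2; YJ=-81.9
ux=lambda a:np.array([np.cos(np.radians(a)),np.sin(np.radians(a))])
E
python3 - <<'E'
from h import *
g=P0-.067*ux(YP); mv([*g,.33],YP+90)
# jig line refinement from both walls, top view
B=lambda X,Y:(235+(X+.5)/5-.5,150+(Y+.5)/5-.5)
c=np.array([.5,-.1008])
for X,Y in((128,320),(735,243),(205,195),(715,130)):
    d=back("top",B(X,Y),.191)[:2]-c; print(d@ux(YJ),d@ux(YJ+90))
for X,Y in((60,232),(70,298),(230,213),(235,280)):
    d=back("top",B(X,Y),.185)[:2]-c; print("rail",d@ux(YJ),d@ux(YJ+90))
E
```

```text
t 1.5 tcp [240.363  576.9246 231.3289] yaw 67.38 tilt 0.0 shift [-321.6 -185.5  -98.7] turn 77.6 q [ 1.    0.53  1.43 -0.    1.18 -0.18]
-0.12700641508039862 -0.029361871895001702
0.15352749746723196 -0.028057709735472818
-0.08460468168372125 0.023817308996795718
0.15247245171653037 0.02488529141807374
rail -0.15350942777262364 0.015621924282116107
rail -0.15252099610050962 -0.01555371988207065
rail -0.0738777593145932 0.01475111222355754
rail -0.07554002073555365 -0.016562053002192306
```

>>> step_arm:
  targets: "0 0 -50 8;-40 -20 -99 16;-80 -45 -99 24;-120 -70 -99 32;-160 -92 -99 40;-200 -115 -99 48;-240 -138 -99 56;-280 -161 -99 64;-322 -185 -99 71;-322 -185 -99 77.6;-322 -185 -99 77.6"
  gripper: 0.25
  squeeze: 50

```text
t: 2.6
tcp_pos: [0.4673, 0.2809, 0.3302]
tool_rot: [0.768, 0.64, -0.0, -0.0]
force: [-0.4, 0.1, 0.1]
finger_gap: 0.751
gripper_force: 0.0
```

```bash
python3 - <<'E'
from h import *
g=P0-.067*ux(YP); mv([*g,.232],YP+90)
import cv2
a=manip.snapshot("top")[170:250,100:220,::-1]; b=manip.snapshot("scene")[100:220,150:300,::-1]
cv2.imwrite("pics/e.png",np.vstack([cv2.resize(a,(450,300)),cv2.resize(b,(450,360))])[:600])
E
```

```text
t 2.6 tcp [467.3321 280.9347 330.2438] yaw -10.4 tilt 0.02 shift [ 0.7 -1.6 98.2] turn -0.2 q [0.34 0.31 1.5  0.   1.32 0.52]
```

View pics/e.png

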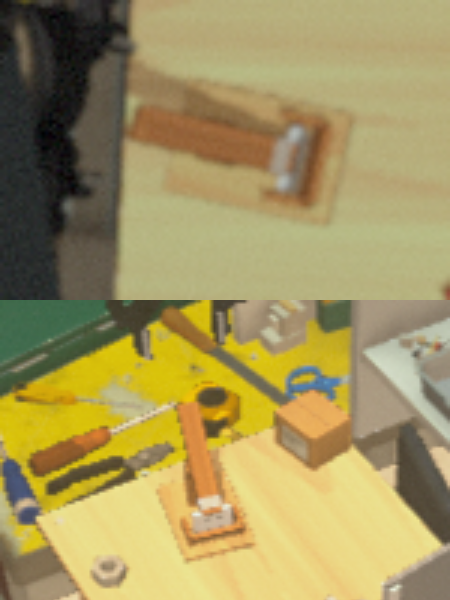

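```bash
python3 - <<'E'
from h import *
y=ux(-10.4)
for w in(-.035,0,.035):
  p=np.r_[np.array([.4673,.2809])+w*y,.33]; print(proj("scene",p),proj("top",p))
E
```

```text
[199.7298 119.9931] [123.7292 216.648 ]
[211.688  117.3787] [127.8749 199.3009]
[223.5019 114.7959] [131.9842 182.1063]
```

>>> step_arm:
  targets: "0 -1 30 0;0.5 -1.5 60 0;0.5 -1.5 85 0;0.5 -1.5 98 0;0.5 -1.5 98 0"

```text
t: 3.2
tcp_pos: [0.4626, 0.2837, 0.2303]
tool_rot: [0.766, 0.643, -0.002, -0.001]
force: [0.0, 0.0, 0.7]
finger_gap: 0.751
gripper_force: 0.0
```

```bash
python3 - <<'E'
from h import *
g=P0-.067*ux(YP); mv([*g,.232],YP+90); print(manip.sense()["force"])
a=manip.snapshot("top")[170:250,100:220,::-1]; b=manip.snapshot("scene")[130:200,180:260,::-1]
cv2.imwrite("pics/f.png",np.vstack([cv2.resize(a,(375,250),interpolation=2),cv2.resize(b,(375,328),interpolation=2)]))
E
```

```text
t 3.2 tcp [462.6389 283.6915 230.2894] yaw -9.99 tilt 0.3 shift [-1.2  3.5 -1.7] turn 0.2 q [0.34 0.42 1.64 0.   1.09 0.52]
[0.0067 0.0306 0.6712]
```

View pics/f.png

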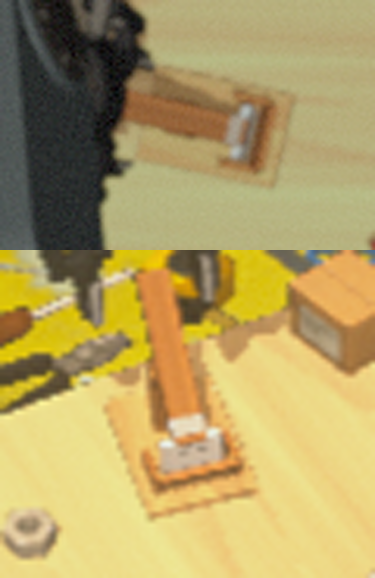

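>>> step_arm:
  targets: "0 2 0 0;0 3 0 0;0 3 0 0;0 3 0 0"

```text
t: 3.7
tcp_pos: [0.4683, 0.2826, 0.2328]
tool_rot: [0.767, 0.641, 0.0, 0.0]
force: [0.2, -0.1, -0.3]
finger_gap: 0.752
gripper_force: 0.0
```

```bash
python3 - <<'E'
from h import *
g=P0-.067*ux(YP); mv([*g,.232],YP+90)
h0=P0-.062*ux(YP)
for c in("scene","top"):
    manip.snapshot(c); r=manip.masks_of(c,"paddle")[0]; ys,xs=np.nonzero(r["pixels"])
    print(c,r["p"],[(int(y),int(xs[ys==y].min()),int(xs[ys==y].max())) for y in range(ys.min(),ys.max()+1,3)])
print("handle axis proj", [ (proj("scene",np.r_[P0-.643*s*ux(YP),.177+.766*s]).round(1),proj("top",np.r_[P0-.643*s*ux(YP),.177+.766*s]).round(1)) for s in(0,.05,.1,.112)])
for w in(-.032,.032): print("finger",proj("scene",np.r_[manip.sense()["tcp_pos"][:2]+w*ux(-10),.232]))
E
```

```text
t 3.7 tcp [468.2527 282.5528 232.8094] yaw -10.22 tilt 0.05 shift [-1.  -2.2  0.8] turn -0.0 q [0.34 0.42 1.63 0.   1.09 0.52]
scene 0.85 [(134, 210, 214), (137, 208, 216), (140, 209, 216), (143, 210, 217), (146, 211, 218), (149, 211, 218), (152, 212, 219), (155, 213, 220), (158, 214, 220), (161, 214, 221), (164, 215, 222), (167, 215, 224), (170, 215, 226), (173, 214, 226), (176, 214, 219)]
top 0.75 [(198, 142, 143), (201, 141, 155), (204, 140, 180), (207, 139, 181), (210, 150, 180), (213, 160, 180), (216, 170, 179), (219, 173, 179)]
handle axis proj [(array([220.9, 171.4]), array([177.3, 211.9])), (array([217., 155.]), array([159.7, 208. ])), (array([213.1, 138.4]), array([140.7, 203.7])), (array([212.1, 134.4]), array([135.9, 202.6]))]
finger [203.4621 145.4687]
finger [224.0496 140.589 ]
```

>>> step_arm:
  targets: "0 -2 0 0;0 -2 0 0"

```text
t: 4.1
tcp_pos: [0.4656, 0.2829, 0.2322]
tool_rot: [0.767, 0.641, -0.0, -0.0]
force: [0.4, 0.2, 0.5]
finger_gap: 0.754
gripper_force: 0.0
```

>>> step_arm:
  targets: "0 0 0 0;0 0 0 0;0 0 0 0;0 0 0 0;0 0 0 0;0 0 0 0;0 0 0 0;0 0 0 0"
  gripper: 1
  squeeze: 60

```text
t: 4.9
tcp_pos: [0.4661, 0.2829, 0.2324]
tool_rot: [0.767, 0.641, 0.0, 0.0]
force: [0.4, -0.6, -0.4]
finger_gap: 0.245
gripper_force: 58.6
```

```bash
python3 - <<'E'
from h import *
g=P0-.067*ux(YP); mv([*g,.232],YP+90); s=manip.sense(); print(s["force"],s["finger_gap"],s["gripper_force"])
E
```

```text
t 4.9 tcp [466.0861 282.8591 232.3783] yaw -10.22 tilt 0.01 shift [-0.9 -0.1  0.4] turn -0.0 q [ 0.34  0.42  1.63 -0.    1.09  0.52]
[ 0.4202 -0.6353 -0.4372] 0.24519220578995668 58.55155169963837
```

>>> step_arm:
  targets: "0 0 -6 0;0 0 -14 0;0 0 -24 0;0 0 -36 0;0 0 -50 0;0 0 -66 0;0 0 -82 0;0 0 -95 0;0 0 -100 0;0 0 -100 0"

```text
t: 5.9
tcp_pos: [0.4664, 0.2831, 0.3337]
tool_rot: [0.767, 0.641, 0.001, 0.0]
force: [0.6, -0.4, -1.7]
finger_gap: 0.249
gripper_force: 58.6
```

```bash
cat >> h.py <<'E'
J=np.array([.5039,-.1386]); OFF=(.067,.0794)   # jig origin; TCP behind / above paddle origin
def jt(x,z): return np.r_[J+(x-OFF[0])*ux(YJ),.145+z+OFF[1]]
E
python3 - <<'E'
from h import *
mv(jt(-.175,.110),YJ+90); mv(jt(-.175,.049),YJ+90)
s=manip.sense();print(s["force"],s["finger_gap"])
for c in("scene","top"):
    im=manip.snapshot(c); cv2.imwrite(f"pics/g_{c}.png",im[...,::-1]); r=manip.masks_of(c,"paddle")
    if r: ys,xs=np.nonzero(r[0]["pixels"]); print(c,r[0]["p"],len(ys),xs.min(),xs.max(),ys.min(),ys.max())
a=cv2.imread("pics/g_scene.png")[60:190,160:300]; cv2.imwrite("pics/g.png",cv2.resize(a,(600,557),interpolation=2))
E
```

```text
t 5.9 tcp [466.4342 283.0559 333.6744] yaw -10.22 tilt 0.15 shift [-178.6   35.6   -0.9] turn -18.3 q [0.34 0.31 1.5  0.   1.33 0.52]
t 5.9 tcp [466.4342 283.0559 333.6744] yaw -10.22 tilt 0.15 shift [-178.7   35.5   60.1] turn -18.3 q [0.34 0.31 1.5  0.   1.33 0.52]
[ 0.5932 -0.3997 -1.6842] 0.24908967563441325
scene 0.85 400 207 225 106 152
top 0.92 713 119 172 194 218
```

View pics/g.png

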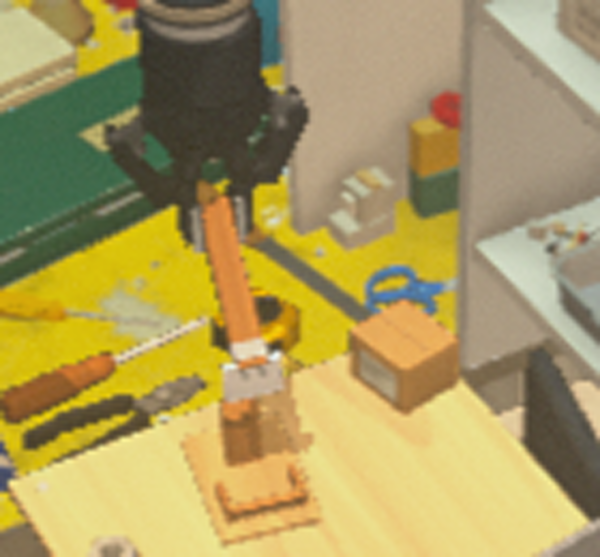

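>>> step_arm:
  targets: "-10 2 0 -1;-30 6 0 -3;-52 10 0 -6;-74 15 0 -9;-96 20 0 -12;-118 24 0 -15;-140 28 0 -17;-160 32 0 -18.3;-172 35 0 -18.3;-178 35.5 0 -18.3;-178.5 35.5 0 -18.3;-178.5 35.5 0 -18.3"

```text
t: 7.3
tcp_pos: [0.4692, 0.1014, 0.3322]
tool_rot: [0.656, 0.755, 0.0, -0.0]
force: [0.2, 0.3, -1.0]
finger_gap: 0.246
gripper_force: 58.6
```

>>> step_arm:
  targets: "0 0 0 0;0 0 0 0"

```text
t: 7.5
tcp_pos: [0.4692, 0.1015, 0.3323]
tool_rot: [0.655, 0.755, 0.0, -0.0]
force: [-0.2, -0.4, -0.6]
finger_gap: 0.244
gripper_force: 58.6
```

```bash
python3 - <<'E'
from h import *
mv(jt(-.175,.049),YJ+90)
for c in("scene","top"):
    im=manip.snapshot(c); cv2.imwrite(f"pics/k_{c}.png",im[...,::-1])
    for n in("paddle","roller"):
        r=manip.mark_of(c,n); print(c,n,[(np.round(d["position"],1),round(d["p"],2)) for d in r[:2]])
    # expected blade top corners
    for w in(-.02,.02): print(c,"exp blade top",proj(c,np.r_[J-.175*ux(YJ)+w*ux(YJ+90),.145+.110+.03]).round(1))
a=cv2.imread("pics/k_scene.png")[120:280,180:350]; b=cv2.imread("pics/k_top.png")[150:240,180:340]
cv2.imwrite("pics/k.png",np.hstack([cv2.resize(a,(400,376),interpolation=2),cv2.resize(b,(400,225),interpolation=2)[:376] if 0 else cv2.copyMakeBorder(cv2.resize(b,(400,225),interpolation=2),0,151,0,0,0)]))
E
```

```text
t 7.5 tcp [469.2288 101.5411 332.2897] yaw 8.13 tilt 0.01 shift [-0.6  0.5 58.9] turn 0.0 q [-0.02  0.21  1.65  0.    1.28 -0.16]
scene paddle [(array([256.7, 188.1]), 0.64), (array([255.7, 148.7]), 0.45)]
scene roller [(array([267.4, 209.8]), 0.71)]
scene exp blade top [253.2 184.3]
scene exp blade top [265.1 177.5]
top paddle []
top roller [(array([273.9, 200.6]), 0.89)]
top exp blade top [254.4 207.5]
top exp blade top [252.1 188.5]
```

View pics/k.png

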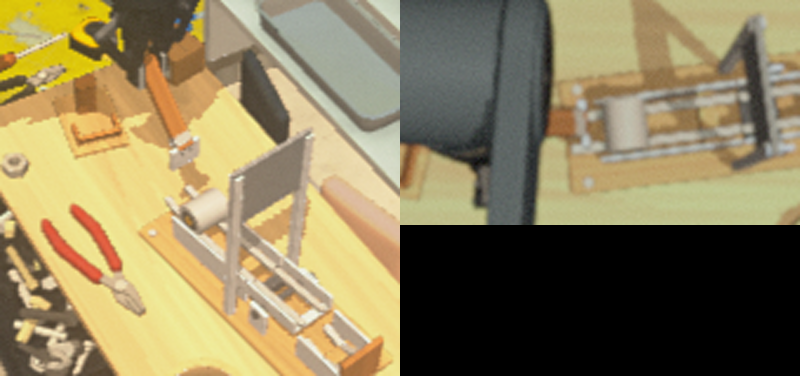

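>>> step_arm:
  targets: "0 0 8 0;0 0 18 0;0 0 28 0;0 0 38 0;0 0 47 0;0 0 54 0;0 0 58 0;0 0 59 0;0 0 59 0"

```text
t: 8.7
tcp_pos: [0.4695, 0.1009, 0.2734]
tool_rot: [0.656, 0.755, 0.0, 0.0]
force: [-0.0, -1.0, -0.7]
finger_gap: 0.241
gripper_force: 58.7
```

```bash
python3 - <<'E'
from h import *
mv(jt(-.175,.049),YJ+90);mv(jt(-.080,.0535),YJ+90);mv(jt(-.020,.0585),YJ+90); print(manip.sense()["force"])
manip.snapshot("scene"); print([(np.round(d["position"],1),round(d["p"],2)) for n in("paddle","roller") for d in manip.mark_of("scene",n)[:1]])
manip.snapshot("top"); print([(np.round(d["position"],1),round(d["p"],2)) for n in("paddle","roller") for d in manip.mark_of("top",n)[:1]])
E
```

```text
t 8.7 tcp [469.4589 100.8783 273.3649] yaw 8.08 tilt 0.01 shift [ 0.1  0.4 -0. ] turn -0.0 q [-0.02  0.28  1.73 -0.    1.13 -0.16]
t 8.7 tcp [469.4589 100.8783 273.3649] yaw 8.08 tilt 0.01 shift [-94.9   0.4  -4.5] turn -0.0 q [-0.02  0.28  1.73 -0.    1.13 -0.16]
t 8.7 tcp [469.4589 100.8783 273.3649] yaw 8.08 tilt 0.01 shift [-154.9    0.4   -9.5] turn -0.0 q [-0.02  0.28  1.73 -0.    1.13 -0.16]
[-0.0359 -1.0243 -0.7442]
[(array([257.5, 201.7]), 0.92), (array([263.4, 212.8]), 0.52)]
[(array([251. , 202.6]), 0.66), (array([272.6, 201.9]), 0.71)]
```

>>> step_arm:
  targets: "-3 0 0 0;-6 0 0 0;-9 0 0 0;-12 0 -0.5 0;-15 0 -0.5 0;-19 0 -1 0;-24 0 -1 0;-30 0 -1.5 0;-36 0 -2 0;-41 0 -2 0;-44 0 -2 0;-45 0 -2 0"

```text
t: 10.2
tcp_pos: [0.4757, 0.0558, 0.2752]
tool_rot: [0.656, 0.755, -0.0, 0.0]
force: [0.4, 1.0, -1.2]
finger_gap: 0.247
gripper_force: 58.7
```

```bash
python3 - <<'E'
from h import *
mv(jt(-.080,.0535),YJ+90);mv(jt(-.020,.0585),YJ+90); print(manip.sense()["force"])
for c in("scene","top"):
  manip.snapshot(c)
  for n in("paddle","roller"):
    for d in manip.mark_of(c,n)[:1]: print(c,n,np.round(d["position"],1),round(d["p"],2),"x_jig",(back(c,d["position"],.202)[:2]-J)@ux(YJ))
E
```

```text
t 10.2 tcp [475.7027  55.8294 275.2495] yaw 8.05 tilt 0.01 shift [-49.5   0.6  -2.6] turn -0.1 q [-0.12  0.27  1.73 -0.    1.14 -0.26]
t 10.2 tcp [475.7027  55.8294 275.2495] yaw 8.05 tilt 0.01 shift [-109.5    0.6   -7.6] turn -0.1 q [-0.12  0.27  1.73 -0.    1.14 -0.26]
[ 0.4333  0.9576 -1.1779]
scene paddle [268.8 210. ] 0.86 x_jig -0.13548094797424604
scene roller [272.7 217.2] 0.61 x_jig -0.10928544779847303
top paddle [271.4 197. ] 0.54 x_jig -0.13496001409223107
top roller [286.6 200.6] 0.56 x_jig -0.10164875408093914
```

>>> step_arm:
  targets: "-2 0 0 0;-6 0 -0.5 0;-12 0 -1 0;-18 0 -1 0;-24 0 -1.5 0;-30 0 -2 0;-36 0 -2.5 0;-42 0 -3 0;-47 0 -3.5 0;-51 0 -3.5 0;-54 0 -4 0;-55 0 -4 0"

```text
t: 11.7
tcp_pos: [0.4835, 0.0015, 0.2793]
tool_rot: [0.656, 0.755, -0.0, 0.0]
force: [-0.4, 1.5, -0.4]
finger_gap: 0.243
gripper_force: 58.7
```

```bash
python3 - <<'E'
from h import *
mv(jt(-.020,.0585),YJ+90); print(manip.sense()["force"])
for c in("scene","top"):
  im=manip.snapshot(c); cv2.imwrite(f"pics/m_{c}.png",im[...,::-1])
  for n in("paddle","roller"):
    for d in manip.mark_of(c,n)[:1]: print(c,n,np.round(d["position"],1),round(d["p"],2),"x_jig",(back(c,d["position"],.207)[:2]-J)@ux(YJ))
a=cv2.imread("pics/m_scene.png")[140:280,200:350]; b=cv2.imread("pics/m_top.png")[150:240,220:400]
cv2.imwrite("pics/m.png",np.hstack([cv2.resize(a,(400,373),interpolation=2),cv2.copyMakeBorder(cv2.resize(b,(400,200),interpolation=2),0,173,0,0,0)]))
E
```

```text
t 11.7 tcp [483.4505   1.5473 279.3347] yaw 8.07 tilt 0.01 shift [-54.6   0.5  -3.6] turn -0.0 q [-0.23  0.27  1.72 -0.    1.15 -0.37]
[-0.434   1.5009 -0.3655]
scene paddle [281.6 219.3] 0.48 x_jig -0.08586896982561913
scene roller [286.8 227.3] 0.51 x_jig -0.05662806791079859
top roller [310.4 195.2] 0.42 x_jig -0.04699692219202556
```

View pics/m.png

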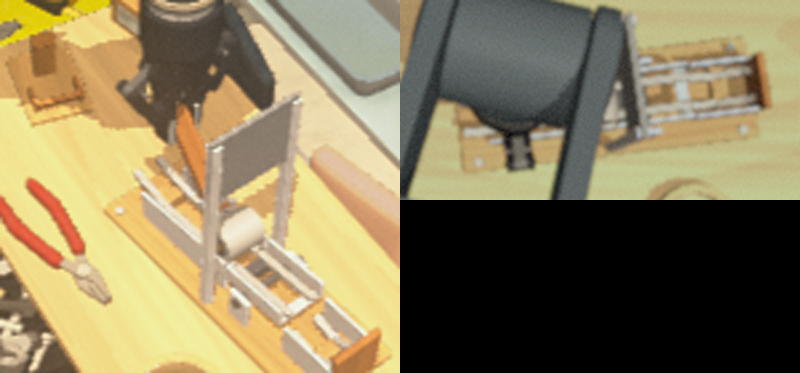

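>>> step_arm:
  targets: "-4 0 -0.5 0;-11 0 -1 0;-21 0 -1.5 0;-35 0 -2.5 0;-50 0 -3.5 0;-54 0 -4 0;-54 0 -4 0;-54 0 -4 0;-54 0 -4 0;-54 0 -4 0;-54 0 -4 0;-54 0 -4 0"

```text
t: 13.2
tcp_pos: [0.4909, -0.0513, 0.2833]
tool_rot: [0.655, 0.755, -0.0, 0.0]
force: [0.9, -0.6, -0.9]
finger_gap: 0.241
gripper_force: 58.7
```

```bash
cat > w.py <<'E'
from h import *
mv(jt(-.020,.0585),YJ+90); print(manip.sense()["force"])
for c in("scene","top"):
  im=manip.snapshot(c); z=.19
  for n in("roller",):
    for d in manip.masks_of(c,n)[:2]: print(c,n,np.round(d["position"],1),round(d["p"],2),d["pixels"].sum(),"x_jig",(back(c,d["position"],z)[:2]-J)@ux(YJ))
  print("exp catch",proj(c,np.r_[J+.078*ux(YJ),.188]).round(1),"at 3mm",proj(c,np.r_[J+.003*ux(YJ),.213]).round(1))
E
python3 w.py
```

```text
t 13.2 tcp [490.8972 -51.285  283.3213] yaw 8.11 tilt 0.0 shift [-1.3  0.6  0.4] turn 0.0 q [-0.33  0.28  1.69 -0.    1.17 -0.47]
[ 0.8586 -0.6052 -0.901 ]
scene roller [319. 264.] 0.89 298 x_jig 0.07305634069221627
scene roller [292.2 224.8] 0.31 281 x_jig -0.0640600372037776
exp catch [321.8 264.7] at 3mm [302.5 239.9]
top roller [367.6 188.3] 0.82 334 x_jig 0.0876232324874993
exp catch [363.2 188.9] at 3mm [332.7 191.6]
```

>>> step_arm:
  targets: "5 0 0 0;15 0 0 0;28 0 0 0;42 0 0 0;56 0 0 0;70 0 -1 0;84 0 -5 0;98 0 -15 0;112 0 -28 0;126 0 -42 0;140 0 -52 0;154 0 -55 0"

```text
t: 14.6
tcp_pos: [0.4699, 0.1021, 0.3401]
tool_rot: [0.655, 0.755, 0.001, 0.001]
force: [0.1, -0.2, -0.4]
finger_gap: 0.249
gripper_force: 58.7
```

```bash
python3 w.py; python3 - <<'E'
from h import *
mv([.4661,.2829,.3334],-10.2)
E
```

```text
t 14.6 tcp [469.8828 102.1246 340.0928] yaw 8.09 tilt 0.2 shift [-156.1   -0.4   57.3] turn -0.0 q [-0.02  0.2   1.63  0.    1.3  -0.16]
[ 0.1256 -0.23   -0.4418]
exp catch [321.8 264.7] at 3mm [302.5 239.9]
top roller [365.  190.6] 0.59 355 x_jig 0.08092713927772892
exp catch [363.2 188.9] at 3mm [332.7 191.6]
t 14.8 tcp [468.9016 101.1693 337.9282] yaw 8.14 tilt 0.06 shift [180.3  23.    4.4] turn 18.3 q [-0.02  0.21  1.64 -0.    1.3  -0.16]
```

Roller is in the catch. Now I take the paddle back above the rest.

>>> step_arm:
  targets: "10 1 1 1;30 4 2 3;52 7 3 6;74 10 4 9;96 12 4.5 12;118 15 4.5 15;140 18 4.5 17;160 21 4.5 18.3;172 22 4.5 18.3;178 23 4.5 18.3;180.5 23 4.5 18.3;180.5 23 4.5 18.3"

```text
t: 16.0
tcp_pos: [0.4667, 0.2824, 0.3336]
tool_rot: [0.767, 0.641, -0.0, 0.0]
force: [-0.1, 0.3, -1.4]
finger_gap: 0.248
gripper_force: 58.7
```

>>> step_arm:
  targets: "0 0 0 0;0 0 0 0;0 0 0 0"

```text
t: 16.3
tcp_pos: [0.4668, 0.2824, 0.3339]
tool_rot: [0.767, 0.641, 0.0, 0.0]
force: [0.5, 0.2, -1.1]
finger_gap: 0.243
gripper_force: 58.7
```

```bash
python3 - <<'E'
from h import *
for _ in range(3): mv([.4661,.2829,.3334],-10.2); manip.snapshot("scene")
r=manip.masks_of("scene","paddle")[0]; ys,xs=np.nonzero(r["pixels"]); print(r["p"],len(ys),xs.min(),xs.max(),ys.min(),ys.max())
manip.snapshot("top"); r=manip.masks_of("top","paddle")[0]; ys,xs=np.nonzero(r["pixels"]); print(r["p"],len(ys),xs.min(),xs.max(),ys.min(),ys.max())
for c in("scene","top"):print([(np.round(d["position"],1),round(d["p"],2)) for d in manip.masks_of(c,"roller")[:2]])
E
```

```text
t 16.3 tcp [466.7833 282.3873 333.9116] yaw -10.26 tilt 0.01 shift [ 0.4 -0.8  0.5] turn -0.1 q [ 0.34  0.31  1.5  -0.    1.33  0.52]
t 16.35 tcp [466.7622 282.4875 333.9019] yaw -10.25 tilt 0.01 shift [ 0.3 -0.7  0.5] turn -0.1 q [ 0.34  0.31  1.5  -0.    1.33  0.52]
t 16.4 tcp [466.7513 282.5699 333.906 ] yaw -10.24 tilt 0.01 shift [ 0.2 -0.7  0.5] turn -0.0 q [ 0.34  0.31  1.5  -0.    1.33  0.52]
0.69 444 207 226 106 153
0.63 632 120 172 194 218
[(array([320.7, 266.5]), 0.88)]
[(array([365.8, 189.6]), 0.79), (array([366.4, 260.6]), 0.34)]
```

>>> step_arm:
  targets: "0.5 -0.7 12 0;0.5 -0.7 28 0;0.5 -0.7 44 0;0.5 -0.7 60 0;0.5 -0.7 72 0;0.5 -0.7 82 0;0.5 -0.7 89 0;0.5 -0.7 94 0;0.5 -0.7 97 0;0.5 -0.7 97 0"

```text
t: 17.7
tcp_pos: [0.4661, 0.2835, 0.2367]
tool_rot: [0.767, 0.641, -0.0, -0.0]
force: [0.4, 0.6, -1.1]
finger_gap: 0.244
gripper_force: 58.7
```

```bash
python3 - <<'E'
from h import *
mv([.4661,.2829,.2324],-10.2); print(manip.sense()["force"])
E
```

```text
t 17.7 tcp [466.112  283.4872 236.7047] yaw -10.22 tilt 0.0 shift [-0.6  0.1  4.3] turn -0.0 q [0.34 0.41 1.63 0.   1.1  0.52]
[ 0.3744  0.5523 -1.1469]
```

>>> step_arm:
  targets: "-0.5 0 1.5 0;-0.5 0 3 0;-0.5 0 4 0;-0.5 0 4 0;-0.5 0 4 0"

```text
t: 18.2
tcp_pos: [0.466, 0.283, 0.2329]
tool_rot: [0.767, 0.641, 0.0, 0.0]
force: [-0.8, -0.2, -0.9]
finger_gap: 0.242
gripper_force: 58.7
```

```bash
python3 - <<'E'
from h import *
mv([.4661,.2829,.2324],-10.2); print(manip.sense()["force"])
E
```

```text
t 18.2 tcp [466.0382 282.9987 232.8939] yaw -10.22 tilt 0.01 shift [-0.1  0.1  0.5] turn -0.0 q [ 0.34  0.42  1.63 -0.    1.09  0.52]
[-0.8413 -0.1504 -0.8515]
```

Lower the last half millimetre and open to where it was (0.25 closure), then rise.

>>> step_arm:
  targets: "0 0 0.5 0;0 0 0.5 0"

```text
t: 18.4
tcp_pos: [0.4661, 0.2829, 0.2324]
tool_rot: [0.767, 0.641, 0.0, 0.0]
force: [0.4, -0.7, 0.4]
finger_gap: 0.245
gripper_force: 58.7
```

>>> step_arm:
  targets: "0 0 0 0;0 0 0 0;0 0 0 0;0 0 0 0;0 0 0 0;0 0 0 0;0 0 0 0;0 0 0 0"
  gripper: 0.25

```text
t: 19.2
tcp_pos: [0.466, 0.283, 0.2323]
tool_rot: [0.767, 0.641, -0.0, -0.0]
force: [-0.9, 0.5, 0.1]
finger_gap: 0.752
gripper_force: 0.0
```

>>> step_arm:
  targets: "1 0 -6 0;1 0 -16 0;1 0 -32 0;1 0 -55 0;1 0 -85 0;1 0 -120 0;15 0 -140 0;45 0 -150 0;75 0 -150 0;100 0 -150 0;100 0 -150 0;100 0 -150 0"

```text
t: 20.4
tcp_pos: [0.4835, 0.3815, 0.3827]
tool_rot: [0.767, 0.642, -0.0, 0.0]
force: [0.5, -0.1, -0.2]
finger_gap: 0.747
gripper_force: 0.0
```

```bash
python3 - <<'E'
from h import *
print(manip.sense()["t"])
for c in("scene","top"):
  manip.snapshot(c)
  r=manip.masks_of(c,"paddle")[0]; m=r["pixels"]; ys,xs=np.nonzero(m); print(c,r["p"],len(ys),xs.min(),xs.max(),ys.min(),ys.max(),xs.mean(),ys.mean())
  for n in("roller","rocker","paddle","rest"): print(n,[(np.round(d["position"],1),round(d["p"],2)) for d in manip.mark_of(c,n)[:2]])
  # compare with the first picture around the rest and rocker
  a=cv2.imread(f"pics/{c}0.png")[...,::-1].astype(int); b=manip.snapshot(c).astype(int); D=np.abs(a-b).sum(2)
  for nm,p,h in(("rest",[*(P0+.03*ux(YP+180)),.19],30),("rocker",[*J,.19],14),("nut",[.341,.227,.15],8),("tape",[.365,-.197,.15],22)):
    u,v=proj(c,p).astype(int); w=D[v-h:v+h,u-h:u+h]; print(nm,"mean diff",w.mean().round(1),"n>90",(w>90).sum())
E
```

```text
20.4
scene 0.79 346 208 225 134 176 216.16184971098266 156.28901734104045
roller [(array([318.8, 265.2]), 0.56)]Traceback (most recent call last):
  File "<stdin>", line 6, in <module>
ValueError: it knows: carton, catch, jig, nut, paddle, pivot, pliers, rest, roller, tape_roll
```

```bash
python3 - <<'E'
from h import *
for c in("scene","top"):
  b=manip.snapshot(c).astype(int)
  r=manip.masks_of(c,"paddle")[0]; m=r["pixels"]; ys,xs=np.nonzero(m); print(c,r["p"],len(ys),xs.min(),xs.max(),ys.min(),ys.max(),xs.mean(),ys.mean())
  for n in("roller","catch","paddle"): print(n,[(np.round(d["position"],1),round(d["p"],2)) for d in manip.mark_of(c,n)[:1]])
  a=cv2.imread(f"pics/{c}0.png")[...,::-1].astype(int); D=np.abs(a-b).sum(2)
  for nm,p,h in(("blade",[*P0,.19],8),("rest",[*(P0+.03*ux(YP+180)),.19],16),("rocker",[*J,.19],12),("nut",[.341,.227,.15],8),("tape",[.365,-.197,.15],22),("dip",[*(J-.139*ux(YJ)),.2],8)):
    u,v=proj(c,p).astype(int); w=D[v-h:v+h,u-h:u+h]; print(nm,"mean diff",w.mean().round(1),"n>90",(w>90).sum())
E
```

```text
scene 0.78 366 208 226 134 176 216.3879781420765 156.84426229508196
roller [(array([319.1, 267.3]), 0.54)]
catch [(array([318. , 261.8]), 0.62)]
paddle [(array([221.9, 174.2]), 0.68)]
blade mean diff 10.3 n>90 0
rest mean diff 11.8 n>90 30
rocker mean diff 4.9 n>90 0
nut mean diff 4.3 n>90 0
tape mean diff 4.0 n>90 0
dip mean diff 115.6 n>90 152
top 0.62 497 134 181 198 220 157.81690140845072 207.74446680080482
roller [(array([363.3, 190.7]), 0.87)]
catch [(array([364.8, 193.3]), 0.89)]
paddle [(array([177.3, 214.5]), 0.93)]
blade mean diff 10.0 n>90 0
rest mean diff 9.3 n>90 0
rocker mean diff 8.7 n>90 0
nut mean diff 6.6 n>90 0
tape mean diff 6.3 n>90 0
dip mean diff 90.3 n>90 104
```

```bash
python3 -c "
from station import manip
print(manip.sign_off())"
```

```text
the job is handed in; nothing more can be done
None
```

The job is handed in at about 21 s of the 64 s. By the last camera check the roller lies in the catch cradle, the rocker is back up and the paddle stands released in its rest. The nut and tape roll showed no movement; I did not re-check the pliers and carton. The moves could not tilt the tool, so the gripper stayed vertical, not tilted back 20 to 45 deg. I stopped it just short of the guard plate, and the roller coasted the last few millimetres past the pivot, released at about 0.15 m/s.

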